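# Sort sample tubes by length into row trays and cull the kinked one

## Task

Sort the four look-alike tubes lying on the white paper: lay each of the three straight ones flat and lengthwise in the white tray whose length it fits, beside the tube already stored there (the tubes already in the trays stay in their trays), and put the kinked one in the red reject bin. Leave the bottles, the jar and the stack of dishes standing where they are.

Things in the scene. Friction and masses are not known exactly. Their poses are not given: they have to be found in the camera images.
- tube_90: Square-section tube lying on its side on white bench paper (tube axis 15 mm above the bench, lying in no fixed order): pink body 26 mm square, round blue cap 26 mm across filling the last 22 mm at +x; 90 mm long with cap. Origin at its middle, on its axis; x along the tube to the cap. 0.03 to 0.1 kg, firm, does not roll.
- tube_115: Square-section tube lying on its side on white bench paper (tube axis 15 mm above the bench, lying in no fixed order): pink body 26 mm square, round blue cap 26 mm across filling the last 22 mm at +x; 115 mm long with cap. Origin at its middle, on its axis; x along the tube to the cap. 0.03 to 0.1 kg, firm, does not roll.
- tube_140: Square-section tube lying on its side on white bench paper (tube axis 15 mm above the bench, lying in no fixed order): pink body 26 mm square, round blue cap 26 mm across filling the last 22 mm at +x; 140 mm long with cap. Origin at its middle, on its axis; x along the tube to the cap. 0.03 to 0.1 kg, firm, does not roll.
- tube_kinked: The reject: a tube of the same make (26 mm square, blue cap) kinked in the middle by 0.55 rad (31 degrees) and lying flat on the bench paper. Origin at the kink, on the axis; the 57.5 mm foot half runs straight along -x, the 57.5 mm capped half runs off at 0.55 rad from +x towards +y.
- kinked_grip (a point): Point on the straight foot half of the kinked tube, 28 mm from the kink, on its axis: a good place to grip; x along that half.
- stored_90: Tube of the same make (26 mm square), 90 mm long, already stored in the row for 90 mm tubes, on the tray's -y side (about 26 mm off centre). Origin at its middle on its axis, x along the tube to the cap. It must end in the same tray; it may shift a little.
- stored_115: Tube of the same make (26 mm square), 115 mm long, already stored in the row for 115 mm tubes, on the tray's +y side (about 26 mm off centre). Origin at its middle on its axis, x along the tube to the cap. It must end in the same tray; it may shift a little.
- stored_140: Tube of the same make (26 mm square), 140 mm long, already stored in the row for 140 mm tubes, on the tray's +y side (about 26 mm off centre). Origin at its middle on its axis, x along the tube to the cap. It must end in the same tray; it may shift a little.
- row_90: Fixed white tray for 90 mm tubes, inside 104 mm long (x) by 96 mm wide (y), floor and walls 4 mm, 12 mm high, on a 2 mm black mat: floor 6 mm, wall tops 14 mm above the bench. Origin at centre of underside. Takes two tubes side by side along x, at y = -26 and +26 mm. The trays stand side by side, about 112 mm apart, in any order. It already holds one tube (stored_90).
- row_115: Fixed white tray for 115 mm tubes, inside 129 mm long (x) by 96 mm wide (y), floor and walls 4 mm, 12 mm high, on a 2 mm black mat: floor 6 mm, wall tops 14 mm above the bench. Origin at centre of underside. Takes two tubes side by side along x, at y = -26 and +26 mm. The trays stand side by side, about 112 mm apart, in any order. It already holds one tube (stored_115).
- row_140: Fixed white tray for 140 mm tubes, inside 154 mm long (x) by 96 mm wide (y), floor and walls 4 mm, 12 mm high, on a 2 mm black mat: floor 6 mm, wall tops 14 mm above the bench. Origin at centre of underside. Takes two tubes side by side along x, at y = -26 and +26 mm. The trays stand side by side, about 112 mm apart, in any order. It already holds one tube (stored_140).
- reject_bin: Fixed red open reject bin, outside 170 (x) by 108 (y) by 50 mm high, walls and floor 4 mm. Origin at the centre of its underside.
- amber_bottle: Bystander: amber bottle with black cap, 42 mm diameter, 75 mm high, standing among the tubes. Origin at the centre of its underside.
- white_jar: Bystander: white jar with red lid, 40 mm diameter, 50 mm high, standing among the tubes. Origin at the centre of its underside.
- dish_stack: Bystander: stack of small pale culture dishes, 40 mm diameter, 44 mm high, standing among the tubes. Origin at the centre of its underside.
- media_bottle: Bystander: crimson bottle with green cap, 60 mm diameter, 130 mm high, between the tubes and the trays on the robot's side. Origin at the centre of its underside.
Not all that is in view belongs to the job. Leave any black look-alike of the tube_140 alone.

How it is judged:
At the end, for the whole second after the job is handed in: All six straight tubes rest flat in the tray of their length: within 12 mm of its centre lengthwise, 38 mm across, 0.2 rad of its direction, axis under 21 mm above its underside; the kinked tube rests in the red bin (kink inside, under 45 mm up); all at rest (x of tube_90 in the frame of row_90 between -0.012 and 0.012 m and y of tube_90 in the frame of row_90 between -0.038 and 0.038 m and z of each of tube_90, stored_90 in the frame of row_90 below 0.021 m and angle between the x axis of each of tube_90, stored_90 and the x axis of row_90, either way round below 0.2 rad and linear speed of each of tube_90, stored_90, tube_115, stored_115, tube_140, stored_140, tube_kinked below 0.02 m/s and x of stored_90 in the frame of row_90 between -0.012 and 0.012 m and y of stored_90 in the frame of row_90 between -0.038 and 0.038 m and x of tube_115 in the frame of row_115 between -0.012 and 0.012 m and y of tube_115 in the frame of row_115 between -0.038 and 0.038 m and z of each of tube_115, stored_115 in the frame of row_115 below 0.021 m and angle between the x axis of each of tube_115, stored_115 and the x axis of row_115, either way round below 0.2 rad and x of stored_115 in the frame of row_115 between -0.012 and 0.012 m and y of stored_115 in the frame of row_115 between -0.038 and 0.038 m and x of tube_140 in the frame of row_140 between -0.012 and 0.012 m and y of tube_140 in the frame of row_140 between -0.038 and 0.038 m and z of each of tube_140, stored_140 in the frame of row_140 below 0.021 m and angle between the x axis of each of tube_140, stored_140 and the x axis of row_140, either way round below 0.2 rad and x of stored_140 in the frame of row_140 between -0.012 and 0.012 m and y of stored_140 in the frame of row_140 between -0.038 and 0.038 m and x of tube_kinked in the frame of reject_bin between -0.08 and 0.08 m and y of tube_kinked in the frame of reject_bin between -0.05 and 0.05 m and z of tube_kinked in the frame of reject_bin below 0.045 m); the robot touches nothing.
It fails at once if a bystander pushed more than 25 mm or carried off (distance of any of white_jar, amber_bottle, dish_stack, media_bottle from where it was at the start of the episode above 0.025 m).
It fails at once if a standing bystander tipped over (angle between any of white_jar, amber_bottle, dish_stack, media_bottle's own z axis and vertical above 0.5 rad).
It also fails if it takes over 69 s, if anything falls off the work surface, if the arm or the gripper's body presses on something with over 40 N, if the wrist force passes 120 N, or if a joint passes its speed limit or range.

## Robot

A 6-joint arm with a two-finger parallel gripper is mounted at the origin on the work surface. World frame = base frame: x ahead of the robot, y to its left, z up, the work surface at z = 0. Lengths are in m, angles in rad, forces in N, time in s.
With the tool pointing down it reaches from about 0.275 to 0.75 m from the base axis. Payload 10.2 kg.
Tool frame: the origin (TCP) lies midway between the tips of the shut fingers; the grasp point (between the pads) lies 19 mm behind it (env.hold_point_z is the distance from the TCP to the grasp point, in m); z points along the fingers, y is the line along which they close (so a half turn about z gives the same grasp; the last joint's range is limited). The gripper opens to 85 mm and grips with 20 to 120 N. Pads are 22 mm wide; open, the fingers measure 114 mm over their backs; the gripper's body (76 mm by 85 mm) begins 54 mm behind the grasp point. The pads swing forward as they close: fully open they stand 13 mm farther back than shut.
Start: joints at [1.043, 0.313, 1.498, -0, 1.331, -0.223], TCP at [0.158, 0.501, 0.231] pointing down, gripper open.
Joint ranges: [-2.94, 2.94], [-0.97, 2.17], [0.19, 2.56], [-1.23, 4.37], [0.02, 3.11], [-2.88, 2.88]. Speed limits (rad/s): [2.39, 2.39, 3.01, 3.14, 3.14, 3.14].

## Interface

Orientations are given as a unit quaternion [x, y, z, w].
In Python, from bench import env, kinematics, monitor, eyes, job gives the robot as it stands. The module is installed in compiled form; this text tells all that it offers. Calls block until the motion is done:
- env.reach(position, orientation): joint-space move of the TCP to a pose.
- env.movel(position, velocity=0.15, frame=None, guard=None): straight line of the TCP; frame=None keeps the orientation; velocity is the mean speed in m/s. With guard (N) it stops when the force on the tool has changed by that much, and returns True; else False.
- env.set_joints(angles): joint-space move.
- env.release() and env.close_gripper(effort=None): open the fingers fully, or close them until they stop; effort is the grip in N (None keeps the last).
- env.hold(seconds).
- kinematics.ik(position, orientation): joint angles nearest the present ones, or None.
- monitor.sense(): the state.
- eyes.grab_frame(name): name is "scene" or "top" or "wrist"; returns a dict with "frame" (400x640x3 uint8, red, green, blue), "mtx" (3x3 intrinsics, pixels), "view" (4x4, takes a point from world to camera coordinates). Camera axes: x right, y down, z forward; pixel columns grow to the right and rows downward; lengths in m; the calibration is good to about 2 mm. The wrist camera is an equidistant fisheye: a pixel r from the principal point sees the ray r / f radians off the axis. A picture is of the moment at which its call begins. There is no depth.
A pose or a line that the arm cannot do raises env.MotionError and nothing moves.
- job.hand_in(): hands the job in; it is judged then, once.
The state is a dict: "clock": time; "joints": joint angles; "qvel": joint speeds; "joint_efforts": joint torques, N m; "position": TCP position; "ee_rot": TCP orientation; "contact_force": force on the tool from outside, world axes, zero at the start; "ft_torque": the same for the moment, N m; "finger_gap": opening from 0.0 (shut) to 1.0 (fully open); "gripper_force": force on a finger pad.
Only numpy, scipy, OpenCV 4.12 (cv2) and the standard library are available. Lean on these libraries where they do the work, as an engineer would, in place of code of your own. Each camera call takes 0.05 s, during which the arm holds its last target. There are 200 camera calls.

## Working session

There is one attempt and no reset: what is moved stays moved. The work goes in short steps, each a Python script; the robot and the scene stay as the last script left them, time stands still between calls to the robot, and variables do not carry over. Pictures are saved under pics/ and viewed, at most 10 in all, crops included, and the job is handed in when it is done.

```bash
mkdir -p pics; python3 - <<'E'
from bench import env,eyes,monitor
import cv2,numpy as np
for n in("top","scene"):
    f=eyes.grab_frame(n); cv2.imwrite(f"pics/{n}0.png",cv2.resize(f["frame"][:,:,::-1],(800,500),interpolation=cv2.INTER_CUBIC))
    np.savez(f"{n}0.npz",**f)
    print(n,f["mtx"].tolist(),np.round(f["view"],4).tolist())
print(monitor.sense()["ee_rot"],env.hold_point_z)
E
```

```text
top [[370.9424159842944, 0.0, 318.816763109829], [0.0, 370.9424159842944, 199.6447091962574], [0.0, 0.0, 1.0]] [[0.0138, -0.9999, 0.0105, 0.0049], [-0.9889, -0.0151, -0.1479, 0.4444], [0.148, -0.0083, -0.989, 1.0825], [0.0, 0.0, 0.0, 1.0]]
scene [[512.8733252148313, 0.0, 320.7776568797668], [0.0, 512.8733252148313, 201.90904653056413], [0.0, 0.0, 1.0]] [[0.5336, 0.8457, -0.0106, -0.2323], [0.6556, -0.4215, -0.6265, -0.2393], [-0.5343, 0.3273, -0.7794, 1.4615], [0.0, 0.0, 0.0, 1.0]]
[ 1.51809884e-01  9.88409565e-01 -5.02810782e-04 -1.94679244e-04] 0.0187
```

View pics/top0.png

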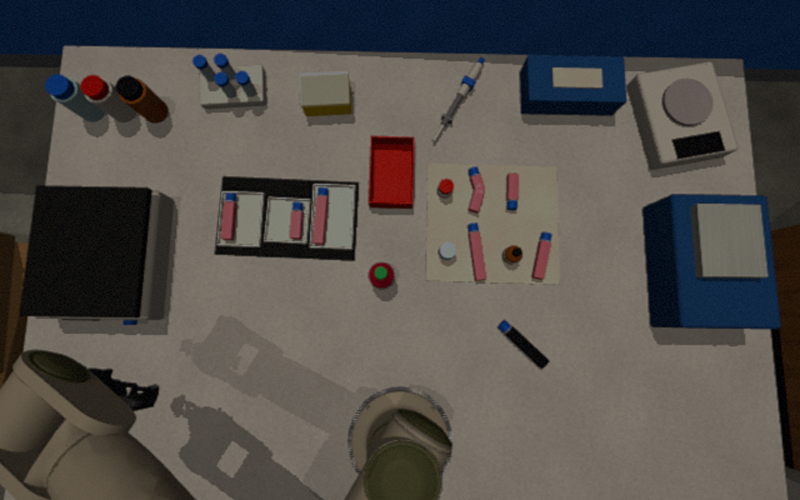

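View pics/scene0.png

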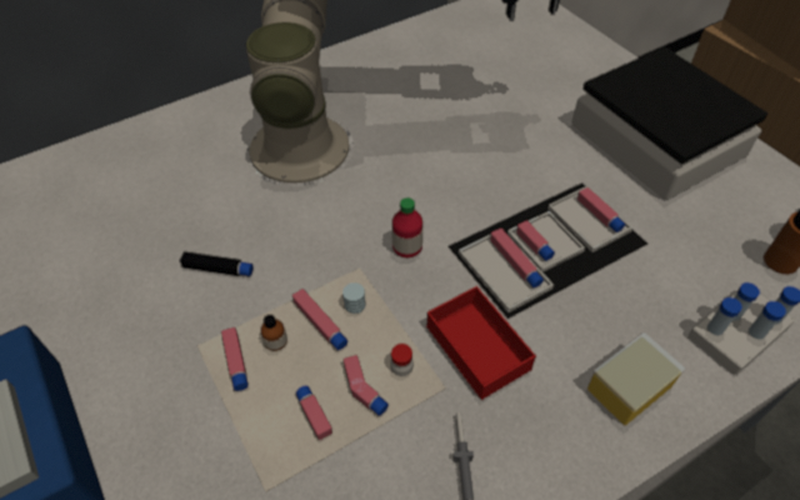

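The top view shows the pad with four tubes at px (800-wide view): kinked (476,190), short (512,190), long (477,252), medium (542,256). The trays are in order 115 (240), 90 (287) and 140 (333), and the bin is at (392,172). Next: enlarged crops and colour-blob measurement.

```bash
cat > vis.py <<'E'
import cv2,numpy as np
def ray(f,uv,z,fish=False):
    """pixels (N,2) -> world xy on plane z"""
    K,V=f["mtx"],f["view"]; R,t=V[:3,:3],V[:3,3]
    uv=np.atleast_2d(np.asarray(uv,float))
    p=(uv-[K[0,2],K[1,2]])/[K[0,0],K[1,1]]
    if fish:
        r=np.linalg.norm(p,axis=1,keepdims=True)+1e-12
        d=np.hstack([p/r*np.sin(r),np.cos(r)])
    else: d=np.hstack([p,np.ones((len(p),1))])
    d=d@R; c=-R.T@t
    return (c+d*((z-c[2])/d[:,2])[:,None])[:,:2]
def masks(im):
    h=cv2.cvtColor(im,cv2.COLOR_RGB2HSV).astype(int); H,S,V=h[...,0],h[...,1],h[...,2]
    pink=((H>165)|(H<6))&(S>70)&(S<170)&(V>90)
    blue=(H>100)&(H<125)&(S>130)&(V>50)
    return pink,blue
def blobs(f,z=0.02,fish=False,amin=60):
    pink,blue=masks(f["frame"])
    n,l,st,c=cv2.connectedComponentsWithStats((pink|blue).astype(np.uint8))
    out=[]
    for i in range(1,n):
        m=l==i
        if st[i,4]<amin or (m&blue).sum()<8 or (m&pink).sum()<30: continue
        v,u=np.nonzero(m); w=ray(f,np.c_[u,v],z,fish)
        (cx,cy),(a,b),_=cv2.minAreaRect((w*1000).astype(np.float32))
        vb,ub=np.nonzero(m&blue); vp,up=np.nonzero(m&pink)
        d=ray(f,np.c_[ub,vb],z,fish).mean(0)-ray(f,np.c_[up,vp],z,fish).mean(0)
        out.append((np.round([u.mean(),v.mean()],0),np.round([cx,cy],1),round(max(a,b),1),round(min(a,b),1),round(float(np.arctan2(d[1],d[0])),3)))
    return out
E
python3 - <<'E'
import numpy as np,cv2
from vis import *
f=dict(np.load("top0.npz"))
for b in blobs(f): print(*b)
im=f["frame"][:,:,::-1]
a=cv2.resize(im[120:235,335:455],None,fx=5,fy=5,interpolation=cv2.INTER_CUBIC)
b=cv2.resize(im[100:215,165:340],None,fx=4.5,fy=4.5,interpolation=cv2.INTER_CUBIC)
cv2.imwrite("pics/t2.png",b)
E
```

```text
[381. 152.] [ 602.5 -180. ] 109.1 37.4 0.159
[182. 173.] [524.3 432.6] 111.3 27.2 -0.086
[434. 205.] [ 438.9 -340.4] 112.5 25.6 -0.183
```

View pics/t2.png

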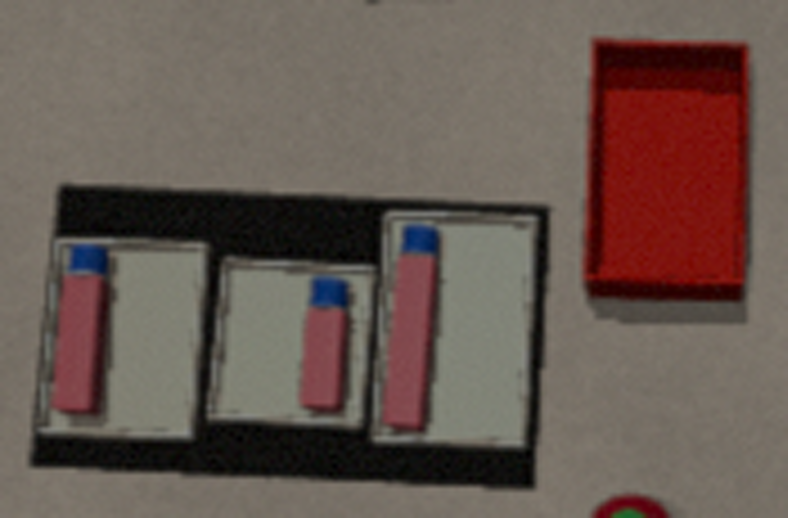

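The crop gives tray outer corners: 115 tray (55,238)-(192,438), 90 tray (222,258)-(363,430), 140 tray (385,210)-(527,446), and the bin rim (592,38)-(742,298). Next I'll turn these into world coordinates and take wrist views over the trays and the paper.

```bash
cat >> vis.py <<'E'
def quat(th):
    """tool down, tool x along th (closing line across)"""
    return [float(np.cos(th/2)),float(np.sin(th/2)),0.,0.]
E
python3 - <<'E'
import numpy as np,cv2
from vis import *
from bench import env,eyes,monitor
f=dict(np.load("top0.npz"))
P={"115":[(55,238),(208,242),(192,438),(37,434)],"90":[(222,258),(377,265),(363,430),(208,422)],"140":[(385,210),(540,217),(527,446),(373,440)],"bin":[(592,38),(748,43),(742,298),(586,290)]}
for k,p in P.items():
    w=ray(f,np.array(p)/4.5+[165,100],.05 if k=="bin" else .014)
    d=(w[0]+w[1]-w[2]-w[3])/2; e=(w[0]+w[3]-w[1]-w[2])/2
    print(k,w.mean(0).round(4),np.linalg.norm(d).round(4),np.linalg.norm(e).round(4),np.arctan2(d[1],d[0]).round(3))
for n,u in dict(jar=(446,184),dish=(448,245),amber=(513,250),media=(381,268)).items():
    print(n,ray(f,np.array(u)/1.25,{"media":.13,"amber":.075}.get(n,.047)).round(3))
for i,p in enumerate([(.46,.26,.30),(.46,-.16,.30)]):
    env.reach(p,quat(np.pi-.05)); env.hold(.2)
    g=eyes.grab_frame("wrist"); np.savez(f"w{i}.npz",**g)
    if i==0: print(g["mtx"].tolist(),g["view"].round(3).tolist())
    for b in blobs(g,.02,True): print(*b)
    cv2.imwrite(f"pics/w{i}.png",cv2.resize(g["frame"][:,:,::-1],(800,500),interpolation=cv2.INTER_CUBIC))
s=monitor.sense();print(s["clock"],s["joints"])
E
```

```text
115 [0.5181 0.4015] 0.137 0.1051 -0.021
90 [0.5158 0.2857] 0.1151 0.1061 -0.034
140 [0.5288 0.1742] 0.1611 0.1061 -0.019
bin [0.6343 0.0311] 0.1775 0.1054 -0.007
jar [[ 0.605 -0.102]]
dish [[ 0.455 -0.106]]
amber [[ 0.441 -0.254]]
media [[0.389 0.05 ]]
[[309.70691628693146, 0.0, 325.85489591899415], [0.0, 309.70691628693146, 202.8930487582303], [0.0, 0.0, 1.0]] [[0.048, 0.999, -0.0, -0.282], [0.962, -0.046, 0.269, -0.483], [0.268, -0.013, -0.963, 0.325], [0.0, 0.0, 0.0, 1.0]]
3.6083 [-5.74805057e-01  1.85892414e-01  1.48196412e+00  1.75018904e-05
  1.47372928e+00 -2.09651155e+00]
```

View pics/w0.png

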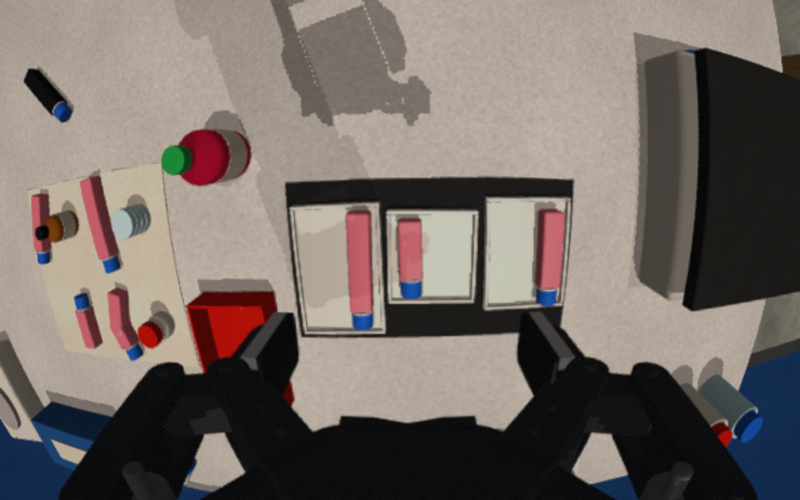

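View pics/w1.png

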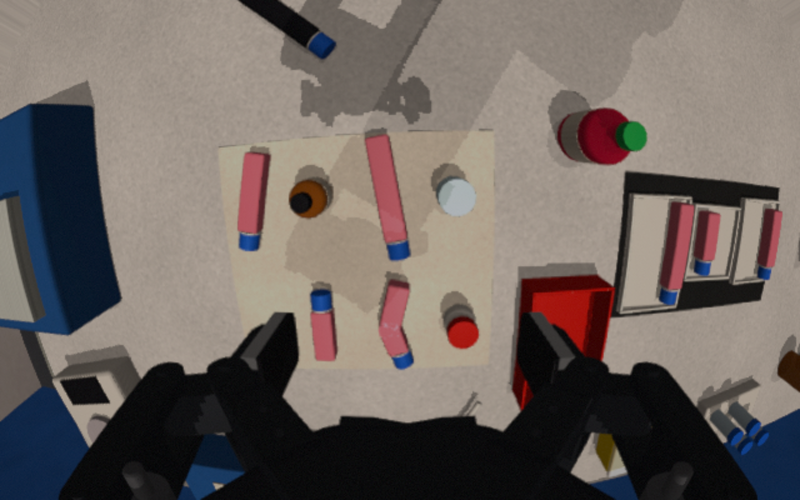

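The wrist views are clear. In w1 the 115 tube is at (253,200), the 140 tube at (387,197), the 90 tube at (322,327) and the kinked tube at (395,322), with its kink near (388,325). I'll take one enlarged crop for exact corners.

```bash
python3 - <<'E'
import numpy as np,cv2
from vis import *
f=dict(np.load("w1.npz")); g=dict(np.load("w0.npz"))
cv2.imwrite("pics/c1.png",cv2.resize(f["frame"][100:300,175:400,::-1],None,fx=3,fy=3,interpolation=cv2.INTER_CUBIC))
for h in(f,g): print("cam",(-h["view"][:3,:3].T@h["view"][:3,3]).round(3))
P={"140":[(291,207),(379,203),(384,332),(303,335)],"90":[(387,212),(476,210),(474,299),(390,302)],"115":[(485,199),(572,196),(566,304),(486,309)]}
for k,p in P.items():
    w=ray(g,np.array(p)/1.25,.014,True)
    d=(w[2]+w[3]-w[0]-w[1])/2; e=(w[1]+w[2]-w[0]-w[3])/2
    print(k,w.mean(0).round(4),np.linalg.norm(d).round(4),np.linalg.norm(e).round(4),np.arctan2(d[1],d[0]).round(3),np.arctan2(-e[0],e[1]).round(3))
for n,u,z in [("jar",(463,330),.05),("dish",(457,196),.044),("amber",(302,203),.075),("media",(632,136),.13)]: print(n,ray(f,np.array(u)/1.25,z,True).round(3))
w=ray(f,np.array([(521,281),(600,276),(614,290)])/1.25,.05,True); print("binrim",w.round(3))
E
```

```text
cam [ 0.391 -0.157  0.442]
cam [0.391 0.263 0.442]
140 [0.5295 0.1747] 0.1613 0.1032 -0.036 0.0
90 [0.5157 0.2859] 0.1083 0.1008 -0.026 -0.018
115 [0.5175 0.4024] 0.136 0.1066 0.013 0.001
jar [[ 0.594 -0.103]]
dish [[ 0.443 -0.108]]
amber [[ 0.437 -0.262]]
media [[0.379 0.045]]
binrim [[ 0.538 -0.038]
 [ 0.539  0.062]
 [ 0.558  0.084]]
```

View pics/c1.png

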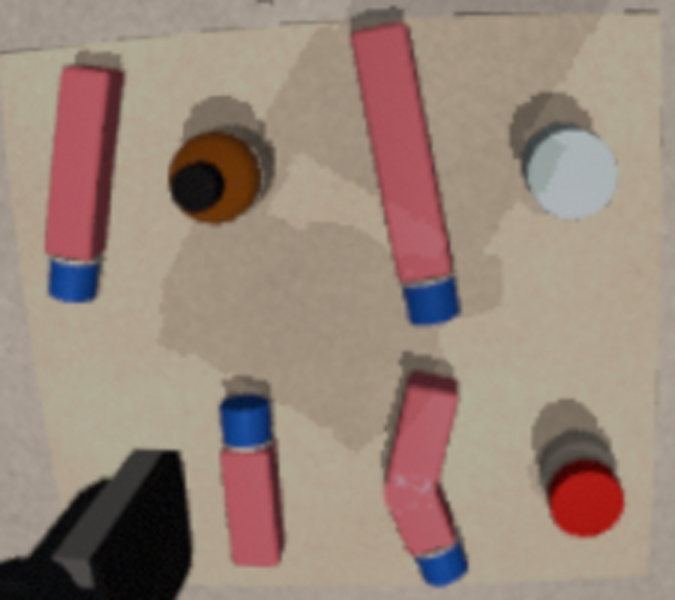

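```bash
python3 - <<'E'
import numpy as np
from vis import *
f=dict(np.load("w1.npz"))
c=lambda *p: ray(f,np.array(p)/3.+[175,100],.028,True)
for n,a,b,L in [("115",(88,67),(73,299),.115),("140",(379,29),(434,321),.14),("90body",(257,564),(248,449),.068),("kink",(433,387),(411,486),.0575)]:
    w=c(a,b); d=w[1]-w[0]; l=np.linalg.norm(d)
    print(n,w.round(4).tolist(),"mid",w.mean(0).round(4),"len",l.round(4),L,"th",np.arctan2(d[1],d[0]).round(3))
    if n=="90body": u=d/l; print("  90 mid from foot",(w[0]+.045*u).round(4),"from ring",(w[1]-.023*u).round(4))
    if n=="kink": u=d/l; print("  grip",(w[1]-.028*u).round(4),"dir",np.arctan2(u[1],u[0]))
E
```

```text
115 [[0.3824, -0.3257], [0.493, -0.3475]] mid [ 0.4377 -0.3366] len 0.1127 0.115 th -0.194
140 [[0.3775, -0.1886], [0.5123, -0.1712]] mid [ 0.4449 -0.1799] len 0.1359 0.14 th 0.128
90body [[0.6407, -0.2714], [0.5741, -0.2671]] mid [ 0.6074 -0.2692] len 0.0668 0.068 th 3.077
  90 mid from foot [ 0.5958 -0.2685] from ring [ 0.597  -0.2685]
kink [[0.545, -0.1735], [0.597, -0.1873]] mid [ 0.571  -0.1804] len 0.0538 0.0575 th -0.26
  grip [ 0.5699 -0.1801] dir -0.25951150432793196
```

```bash
cat > act.py <<'E'
import numpy as np
from vis import *
from bench import env,eyes,monitor
def pick(xy,th,z=.018,up=.19,eff=60):
    env.reach([*xy,.12],quat(th)); env.movel([*xy,z],velocity=.15,guard=25)
    env.close_gripper(eff); env.movel([*xy,up],velocity=.3)
    s=monitor.sense(); print("picked t",round(s["clock"],2),"gap",round(s["finger_gap"],3),"F",round(s["gripper_force"],1))
def place(xy,th,z=.029,up=.19):
    env.reach([*xy,up],quat(th)); h=env.movel([*xy,z],velocity=.2,guard=20); env.hold(.15)
    print("contact",h,"z",np.round(monitor.sense()["position"],4)); env.release()
    env.movel([*xy,up],velocity=.35); print("t",round(monitor.sense()["clock"],2))
def shot(name):
    g=eyes.grab_frame("wrist"); np.savez(name+".npz",**g)
    cv2.imwrite(f"pics/{name}.png",cv2.resize(g["frame"][:,:,::-1],(800,500),interpolation=cv2.INTER_CUBIC))
E
python3 - <<'E'
from act import *
pick((.5965,-.2685),3.077)
place((.5165,.315),np.pi-.02)
shot("p90")
E
```

```text
picked t 6.73 gap 0.287 F 59.0
contact False z [0.5171 0.3152 0.0302]
t 11.19
```

View pics/p90.png

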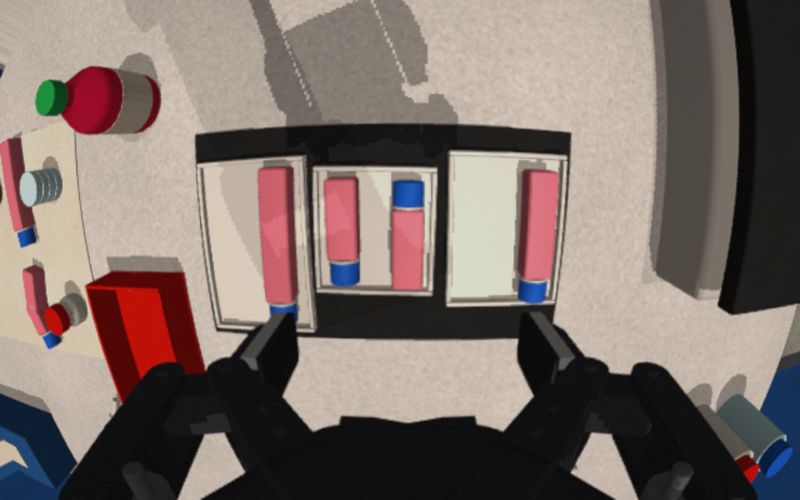

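The 90 tube lies flat and aligned in its tray at (408,235), and the stored tubes haven't moved. Next are the 140 and 115 tubes, gripped off-centre to clear the dishes and the amber bottle, and then the kinked tube.

```bash
python3 - <<'E'
from act import *
g=dict(np.load("p90.npz")); print("bin near rim",ray(g,np.array([(88,288),(184,272)])/1.25,.05,True).round(3))
def off(c,th,s): return (c[0]+s*np.cos(th),c[1]+s*np.sin(th))
pick(off((.445,-.180),.128,-.052),np.pi+.128,eff=80)
place(off((.5287,.1456),-.02,-.052),np.pi-.02)
shot("p140")
E
```

```text
bin near rim [[ 0.557 -0.016]
 [ 0.539  0.12 ]]
picked t 15.29 gap 0.274 F 78.6
contact False z [0.4773 0.1466 0.03  ]
t 18.93
```

View pics/p140.png

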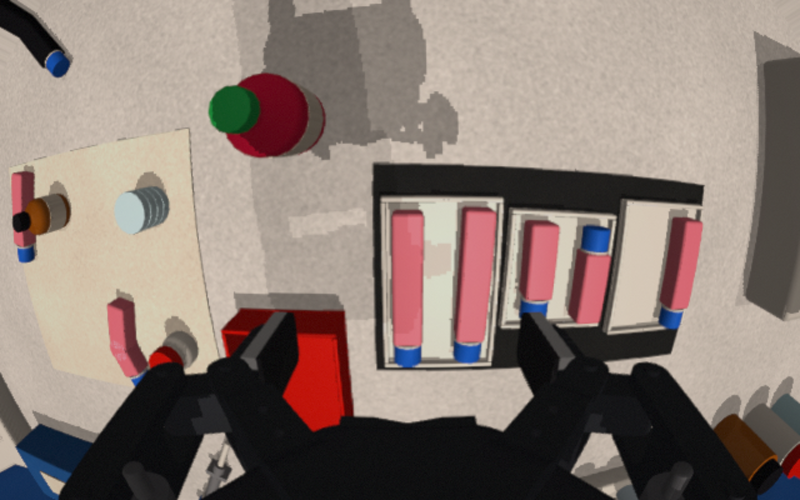

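The 140 tube is flat beside its stored mate at (407,285), and the bystanders haven't moved. Next: the 115 tube and the kinked one.

```bash
python3 - <<'E'
from act import *
g=dict(np.load("p140.npz")); w=ray(g,np.array([(240,310),(343,311)])/1.25,.05,True); print("bin near rim",w.round(3))
def off(c,th,s): return (c[0]+s*np.cos(th),c[1]+s*np.sin(th))
pick(off((.4377,-.3366),-.194,.024),np.pi-.194,eff=80)
place(off((.5177,.373),-.015,.024),np.pi-.015)
shot("p115")
th=-.26; k=off((.597,-.1873),th,-.040)
k=(k[0]+.010*np.sin(th),k[1]-.010*np.cos(th))   # 10 mm away from the jar
pick(k,np.pi+th,z=.012,eff=80)
shot("k1")
E
```

```text
bin near rim [[0.533 0.002]
 [0.533 0.093]]
picked t 22.91 gap 0.274 F 78.4
contact False z [0.5423 0.3729 0.0304]
t 27.79
picked t 32.08 gap 0.287 F 76.7
```

```bash
cd pics; python3 -c "
import cv2,numpy as np
a,b=[cv2.resize(cv2.imread(n),(640,300)) if 0 else cv2.resize(cv2.imread(n),(480,300)) for n in('p115.png','k1.png')]
cv2.imwrite('pk.png',np.vstack([a,b]))"
```

```text
(no output)
```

View pics/pk.png

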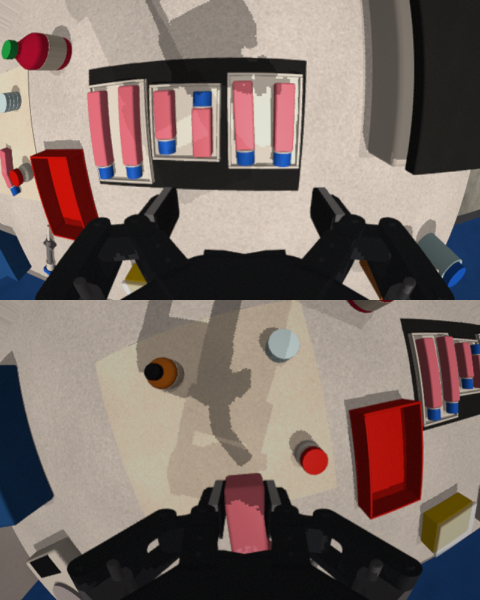

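All three straight tubes are in their trays and the kinked tube is held. The bin rim corners in the lower picture are (350,408), (421,399), (420,508) and (371,518).

```bash
python3 - <<'E'
from act import *
g=dict(np.load("k1.npz")); w=ray(g,(np.array([(350,408),(421,399),(420,508),(371,518)])-[0,300])*4/3.,.05,True)
print(w.round(3),w.mean(0)); c=w.mean(0); top=np.array([.632,.030])
if np.linalg.norm(c-top)>.03: c=top
else: c=(c+top)/2
th=-.26
x=(c[0]-.04*np.cos(th),c[1]-.008-.04*np.sin(th)); print(x)
place(x,np.pi+th,z=.06,up=.2)
shot("fin"); f=eyes.grab_frame("top")
env.reach([.4,.25,.3],quat(np.pi)); f=eyes.grab_frame("top")
cv2.imwrite("pics/end.png",cv2.resize(f["frame"][100:240,160:460,::-1],None,fx=2.6,fy=2.6,interpolation=cv2.INTER_CUBIC))
print(monitor.sense()["clock"])
E
```

```text
[[ 0.541 -0.042]
 [ 0.552  0.085]
 [ 0.741  0.083]
 [ 0.719 -0.023]] [0.63831807 0.02553485]
(np.float64(0.5965034343894435), np.float64(0.030050644590129637))
contact False z [0.5972 0.0298 0.0613]
t 35.17
36.5167
```

View pics/end.png

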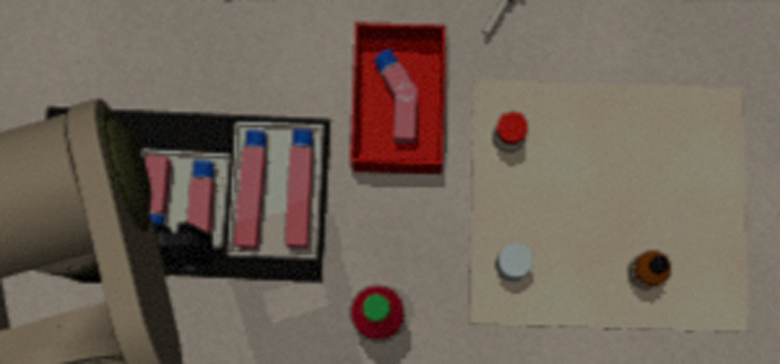

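The kinked tube lies in the bin at (402,95), the tubes are in their trays and the bystanders are standing where they were. I'll hand it in.

```bash
python3 -c "
from bench import job
print(job.hand_in())"
```

```text
the job is handed in; nothing more can be done
None
```

The job is handed in: the three straight tubes lie flat in their trays, the kinked one is in the red bin, the bystanders stand where they were, and the clock read 36.5 s of the 69 s allowed (no verdict was returned).

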